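# Weigh down a drilled wood block on the gluing jig

### The job

Set up the gluing jig: put the drilled wood block over the jig's upright rod so that it lies flat on the white board, then put the steel ring weight over the same rod so that it lies flat on top of the block, and leave both there. The block must go on before the ring, because the ring would hold it off the board.

Things in the scene. Friction and masses are not known exactly. Their poses are not given: they have to be found in the camera images.
- block_center (a point): Loose brown wood block 84 x 56 x 40 mm (its x, y, z), 0.1 kg, lying flat, z up. A round hole 35 mm across runs right through its middle from top to bottom; this point is the middle of the hole, 20 mm above the underside. Grip it across its 56 mm width (its y). A block of the same size and wood without a hole lies about too and is not wanted.
- weight_center (a point): Loose bare steel ring weight, 60 mm outside diameter, 34 mm hole, 30 mm high, 0.4 kg, lying flat, axis (z) upright. This point is on its axis, 15 mm above its underside. Grip it across its outside from any direction. A solid steel disc of the same size without a hole lies about too and is not wanted.
- rod_foot (a point): Foot of the jig's rod. The jig is a fixed white board 120 x 120 x 15 mm flat on the table, with a fixed upright steel rod at its middle, 12 mm thick, 56 mm tall above the board, tip slightly tapered. This point is on the rod's axis at the board's upper face, 15 mm above the table; z up along the rod, x and y along the board's edges. The rod's tip ends inside the seated ring.
Things that resemble listed ones, but are neither listed nor needed, are in the scene too. Leave any purple look-alike of the part that bears block_center alone.

How it is judged:
By the outcome, as a careful person would: the job done as asked, in the order asked, and still so for the second after the job is handed in, with the robot touching nothing.
It also fails if it takes over 56 s, if anything falls off the work surface, if the arm or the gripper's body presses on something with over 40 N, if the wrist force passes 120 N, or if a joint passes its speed limit or range.

### The arm

A 6-joint arm with a two-finger parallel gripper is mounted at the origin on the work surface. World frame = base frame: x ahead of the robot, y to its left, z up, the work surface at z = 0. Lengths are in m, angles in rad, forces in N, time in s.
With the tool pointing down it reaches from about 0.35 to 0.875 m from the base axis. Payload 4.2 kg.
Tool frame: the origin (TCP) lies at the very end of the fingers, on their centre line; the grasp point (between the pads) lies 19 mm behind it; y points along the fingers, z is the direction in which the jaws open and shut, and the axes are right-handed (so a half turn about y gives the same grasp; the last joint's range is limited). The gripper opens to 87 mm and grips with 3 to 60 N. Pads are 19 mm wide; open, the fingers measure 117 mm over their backs; the gripper's body (75 mm by 190 mm) begins 51 mm behind the grasp point.
Start: joints at [1.56, 0.385, 0.008, 0, -1.194, -0.259], TCP at [0.167, 0.602, 0.223] pointing down, gripper open.
Joint ranges: [-3.14, 3.14], [-1.21, 2.06], [-1.07, 1.41], [-3.16, 2.05], [-2.99, -0.16], [-3.1, 3.1]. Speed limits (rad/s): [2.79, 2.79, 3.14, 3.14, 3.14, 3.14].

### API

Orientations are given as [roll, pitch, yaw] about the fixed x, y, z axes, in that order (R = Rz(yaw) Ry(pitch) Rx(roll)).
In Python, from rig import ctrl, hand, ik, cams gives the robot as it stands. Calls block until the motion is done:
- ctrl.movep(position, orientation): joint-space move of the TCP to a pose.
- ctrl.line_to(position, rot=None, rate=0.15): straight line of the TCP; rot=None keeps the orientation; rate is the mean speed in m/s.
- ctrl.movej(angles): joint-space move.
- hand.open_jaws() and hand.close(squeeze=None): open the fingers fully, or close them until they stop; squeeze is the grip in N (None keeps the last).
- ctrl.wait(seconds).
- ik(position, orientation): joint angles nearest the present ones, or None.
- ctrl.get_state(): the state.
- cams.capture(name): name is "scene" or "top"; returns (picture, depth): 400x640x3 uint8, red, green, blue; 400x640 float32, m along the optical axis (not along the pixel's ray), 0 where there is no reading.
- cams.camera_model(name): a dict with "fx", "fy", "cx", "cy" (pixels), "rvec" (rotation vector, rad) and "tvec" (3), from world to camera coordinates, as OpenCV has them. Camera axes: x right, y down, z forward; pixel columns grow to the right and rows downward; lengths in m; the calibration is good to about 2 mm. A picture is of the moment at which its call begins. camera_model takes no time and is no camera call.
A pose or a line that the arm cannot do raises ctrl.Unreachable and nothing moves.
- ctrl.finish_job(): hands the job in, once; it reports no verdict.
The state is a dict: "t": time; "qpos": joint angles; "joint_vel": joint speeds; "effort": joint torques, N m; "tcp_pos": TCP position; "tcp_rot": TCP orientation; "force": force on the tool from outside, world axes, zero at the start; "moment": the same for the moment, N m; "finger_gap": finger opening in m.
Only numpy, scipy, OpenCV 4.12 (cv2) and the standard library are available. Lean on these libraries where they do the work, as an engineer would, in place of code of your own. Each camera call takes 0.05 s, during which the arm holds its last target.

## Working session

There is one attempt and no reset: what is moved stays moved. The work goes in short steps, each a Python script; the robot and the scene stay as the last script left them, time stands still between calls to the robot, and variables do not carry over. Pictures are saved under pics/ and viewed, and the job is handed in when it is done.

```bash
ls; mkdir -p pics; cat > h.py <<'E'
import numpy as np, cv2
from rig import ctrl, hand, ik, cams
def cap(n,fn=None):
    im,d=cams.capture(n)
    if fn: cv2.imwrite('pics/'+fn,im[:,:,::-1])
    return im,d
def world(n,d):
    m=cams.camera_model(n);R,_=cv2.Rodrigues(np.array(m['rvec'],float));t=np.array(m['tvec'],float).ravel()
    v,u=np.mgrid[0:d.shape[0],0:d.shape[1]]
    P=np.stack([(u-m['cx'])/m['fx']*d,(v-m['cy'])/m['fy']*d,d],-1)
    W=(P-t)@R
    W[d==0]=np.nan
    return W
E
python3 - <<'E'
from h import *
for n in("top","scene"):
    im,d=cap(n,n+'1.png'); np.savez('pics/'+n+'1.npz',im=im,d=d,W=world(n,d))
    print(n,cams.camera_model(n))
s=ctrl.get_state();print(s['t'],s['tcp_rot'],s['force'],s['finger_gap'])
E
```

```text
pics
top {'fx': 411.1619177926107, 'fy': 411.1619177926107, 'cx': 313.65126283867113, 'cy': 200.75996477869757, 'rvec': array([ 2.17792783, -2.18340178,  0.05382147]), 'tvec': array([0.0100288 , 0.43475456, 1.02254552])}
scene {'fx': 389.3298800694625, 'fy': 389.3298800694625, 'cx': 314.61541943870594, 'cy': 198.32858380444478, 'rvec': array([ 1.82038592,  1.46791347, -0.68448906]), 'tvec': array([-0.11088594, -0.22911731,  1.28591336])}
0.1 [-1.56883258e+00  8.45645204e-05  2.87157232e+00] [-0.49710874  0.53603899  0.05931402] 0.08744797736701022
```

View pics/top1.png

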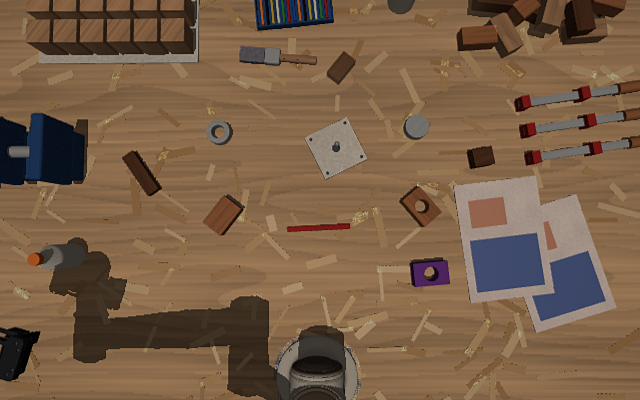

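View pics/scene1.png

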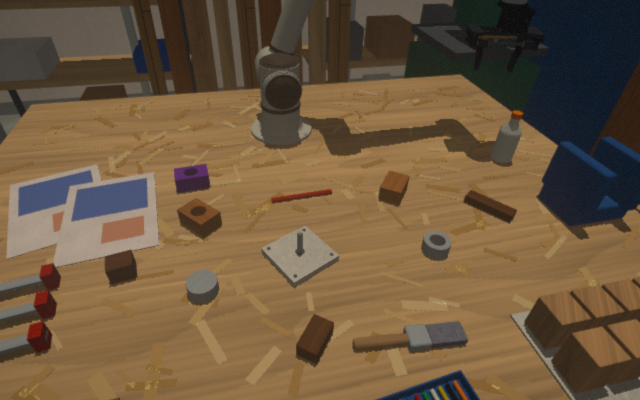

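The top view shows these candidates:
- **Block:** drilled brown block (420,206), wanted; brown block without a hole (223,215); purple drilled look-alike (430,272); dark scraps (341,67), (481,157) and (141,172).
- **Ring:** ring with a hole (219,131), wanted; solid disc (416,127).
- **Jig:** board (336,148).

I'll check the choices in close crops and measure them.

```bash
cat > meas.py <<'E'
from h import *
def rectfit(W,u0,u1,v0,v1,zlo,zhi,im=None):
    S=W[v0:v1,u0:u1]; m=(S[...,2]>zlo)&(S[...,2]<zhi)
    n,l,st,c=cv2.connectedComponentsWithStats(m.astype(np.uint8)); k=1+np.argmax(st[1:,4]); m=l==k
    p=S[m]; r=cv2.minAreaRect((p[:,:2]*1000).astype(np.float32))
    return p,r,np.median(p[:,2]),m
E
python3 - <<'E'
from meas import *
D=np.load('pics/top1.npz');W=D['W'];im=D['im']
for nm,b,z in [('block',(395,450,178,232),(.03,.05)),('ring',(200,240,112,150),(.02,.04)),('disc',(398,435,108,145),(.02,.04)),('board',(295,378,108,188),(.009,.022)),('purple',(405,455,252,292),(.03,.05)),('solid',(200,248,190,240),(.03,.05))]:
    p,r,zz,m=rectfit(W,*b,*z)
    print(nm,np.round(r[0],1),np.round(r[1],1),round(r[2],1),'z',zz,len(p),'mean',p[:,:2].mean(0), 'circ',cv2.minEnclosingCircle((p[:,:2]*1000).astype(np.float32)))
S=W[130:165,318:355]; q=S[S[...,2]>.03]; print('rod',q.mean(0) if len(q) else 0,len(q),q[:,2].max() if len(q) else 0)
# table z
print('table',np.nanmedian(W[230:260,150:200,2]),np.nanmedian(W[90:110,300:400,2]))
c=lambda u,v:cv2.resize(im[v-32:v+32,u-32:u+32],(260,260),interpolation=cv2.INTER_CUBIC)
cv2.imwrite('pics/crops.png',np.hstack([c(420,206),c(219,131),c(336,148)])[:,:,::-1])
# scene camera
D=np.load('pics/scene1.npz');W=D['W']
for nm,b,z in [('block',(170,230,190,245),(.03,.05)),('ring',(412,460,222,268),(.02,.04)),('board',(250,350,215,295),(.009,.022))]:
    p,r,zz,m=rectfit(W,*b,*z)
    print('S',nm,np.round(r[0],1),np.round(r[1],1),round(r[2],1),'z',zz,len(p))
S=W[225:262,285:315]; q=S[S[...,2]>.03]; print('rod',q.mean(0),len(q),q[:,2].max())
E
```

```text
block [ 419.9 -255. ] [84.3 57.1] 40.4 z 0.040452310609274525 679 mean [ 0.41969761 -0.2545288 ] circ ((419.6809387207031, -254.797119140625), 49.378299713134766)
ring [610.2 250.6] [57.5 59.1] 0.8 z 0.03085481523375401 330 mean [0.60971219 0.25014374] circ ((610.1998901367188, 250.59873962402344), 30.163799285888672)
disc [ 621.8 -249.3] [58.3 58.6] 84.4 z 0.030227570983418488 459 mean [ 0.62144043 -0.24897197] circ ((621.935546875, -250.1896209716797), 30.251419067382812)
board [570.3 -47. ] [120.5 120.6] 26.0 z 0.015888720117452536 2189 mean [ 0.56942009 -0.04690629] circ ((569.4451293945312, -47.16089630126953), 83.60376739501953)
purple [ 256.4 -274.8] [56.3 84.9] 4.9 z 0.04034024381128234 701 mean [ 0.256759   -0.27419726] circ ((257.3254089355469, -274.1945495605469), 49.82710647583008)
solid [399.4 235.9] [56.9 84.2] 52.2 z 0.04114038858717213 798 mean [0.39927191 0.23463781] circ ((399.2763671875, 235.50991821289062), 49.175384521484375)
rod [ 0.56803606 -0.04654945  0.06042267] 34 0.07263309478769625
table 0.0017097379206224906 0.0007582958797212071
S block [ 420.4 -257.5] [87.  58.4] 40.6 z 0.03889058222560562 637
S ring [611.1 247.8] [58.1 58.5] 82.5 z 0.02851921598567136 390
S board [569.8 -49.2] [121.6 121.8] 26.5 z 0.014154040498951121 2286
rod [ 0.57317337 -0.04985766  0.05271808] 92 0.07184785985237722
```

View pics/crops.png

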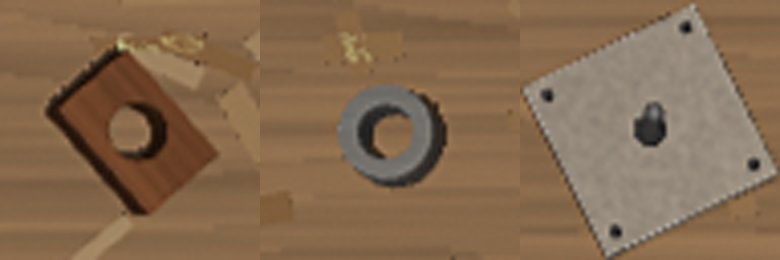

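The crops show a clear through-hole in the block at (420,206) and in the ring at (219,131), and the rod at the board's middle. The sizes and heights match the description, and the two cameras agree to about 3 mm. Next I pick up the block.

```bash
python3 - <<'E'
from h import *
D=np.radians
def O(y): return [-np.pi/2,0,D(y)]
B=(.420,-.256);Rg=(.6105,.249);J=(.570,-.048)
for p,y in [(B,40.4),(J,26.2),(Rg,150),(Rg,116.2),(J,116.2)]:
    print(p,y,ik([*p,.15],O(y)))
ctrl.movep([*B,.13],O(40.4)); print(ctrl.get_state()['t'])
ctrl.line_to([*B,.009],rate=.12)
s=ctrl.get_state();print(s['t'],s['tcp_pos'],s['force'])
hand.close(25)
s=ctrl.get_state();print(s['t'],s['finger_gap'],s['force'])
ctrl.line_to([*B,.15],rate=.15)
s=ctrl.get_state();print(s['t'],s['finger_gap'],s['force'],s['tcp_pos'])
cap('scene','lift1.png')
E
```

```text
(0.42, -0.256) 40.4 [-0.21650524  0.22965687 -0.41718623  0.         -0.92395323 -0.64917807]
(0.57, -0.048) 26.2 [ 1.99117373e-01  3.57763523e-01 -2.28238209e-01 -4.44089210e-16
 -9.84794595e-01 -1.31263744e+00]
(0.6105, 0.249) 150 [ 6.32072376e-01  4.95964086e-01 -6.66702800e-04  0.00000000e+00
 -1.07416554e+00  4.15125175e-01]
(0.6105, 0.249) 116.2 [ 6.32072376e-01  4.95964086e-01 -6.66702800e-04  0.00000000e+00
 -1.07416554e+00 -1.74796112e-01]
(0.57, -0.048) 116.2 [ 0.19911737  0.35776352 -0.22823821  0.         -0.98479459  0.25815889]
3.25
4.4083 [ 0.42056228 -0.25615323  0.00958672] [ 0.26723016 -0.66980501 -0.56541655]
5.05 0.05597912464723494 [0.37985737 0.25360587 1.92124551]
6.1417 0.055821819564310135 [-0.41294385 -0.5554291  -0.91640694] [ 0.41917887 -0.25569618  0.14900058]
```

View pics/lift1.png

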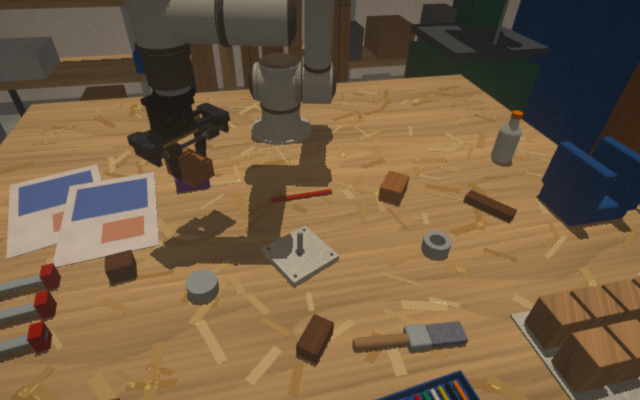

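The block is held at (193,168), with a gap of 56 mm. It may have tilted in the pads, so I'll look closer.

```bash
python3 - <<'E'
from h import *
im,d=cap('scene');c=im[90:210,110:250];cv2.imwrite('pics/lift1c.png',cv2.resize(c,None,fx=5,fy=5,interpolation=cv2.INTER_CUBIC)[:,:,::-1])
W=world('scene',d)
S=W[145:190,175:218];C=im[145:190,175:218].astype(int)
m=(C[...,0]-C[...,2]>25)&(S[...,2]>.08)
p=S[m];print(m.sum(),p.min(0),p.max(0))
# in the tool frame
a=np.radians(40.4);s=ctrl.get_state()
q=p-s['tcp_pos'];X=q[:,0]*np.cos(a)+q[:,1]*np.sin(a);Y=-q[:,0]*np.sin(a)+q[:,1]*np.cos(a)
for lo in np.arange(-50,50,10):
    k=(X*1000>=lo)&(X*1000<lo+10)
    if k.sum()>3: print(lo,k.sum(),np.round(1000*np.percentile(q[k,2],[2,50,98])),np.round(1000*np.percentile(Y[k],[2,98])))
E
```

```text
993 [ 0.37134398 -0.27752593  0.13942864] [ 0.46997294 -0.20771471  0.23188013]
-40 18 [29. 30. 32.] [15. 28.]
-30 42 [14. 30. 31.] [-8. 28.]
-20 123 [10. 24. 31.] [-10.  28.]
-10 44 [14. 27. 45.] [11. 29.]
0 38 [-6. 30. 36.] [-27.  39.]
10 102 [-7. 29. 33.] [-28.  38.]
20 126 [-6. 29. 31.] [-28.  27.]
30 259 [-8. 21. 81.] [-28.  28.]
40 240 [-8. 10. 30.] [-27.  27.]
```

View pics/lift1c.png

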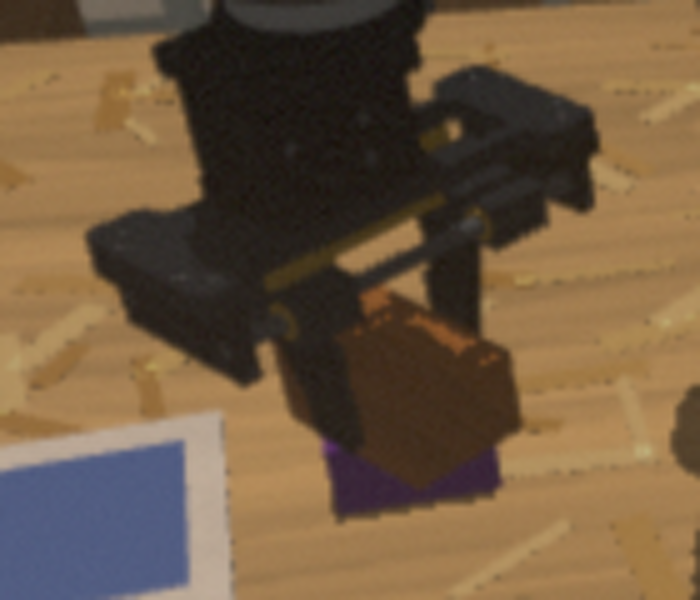

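The block is level: its top is 30 mm above the TCP all along its length, and its underside is 8–9 mm below. Next I put it on the rod.

```bash
python3 - <<'E'
from h import *
O=lambda y:[-np.pi/2,0,np.radians(y)]
J=(.570,-.048)
ctrl.movep([*J,.14],O(26.2))
s=ctrl.get_state();print(s['t'],s['tcp_pos'],s['finger_gap'])
for z in(.07,.035,.0255):
    ctrl.line_to([*J,z],rate=.08); s=ctrl.get_state();print(s['t'],s['tcp_pos'],s['force'],s['finger_gap'])
cap('scene','place1.png')
E
```

```text
7.25 [ 0.56931113 -0.04858356  0.13957159] 0.0558152796716255
8.275 [ 0.57051881 -0.04798298  0.07057071] [-0.49136399 -0.61850789 -1.65632143] 0.05581034683988234
8.8583 [ 0.57022079 -0.04802617  0.0350094 ] [-0.48970198 -0.40196454 -0.2699222 ] 0.05567160501583312
9.125 [ 0.56977276 -0.04802455  0.025404  ] [ 0.08963184 -0.67463824  0.45999104] 0.05577060755001552
```

View pics/place1.png

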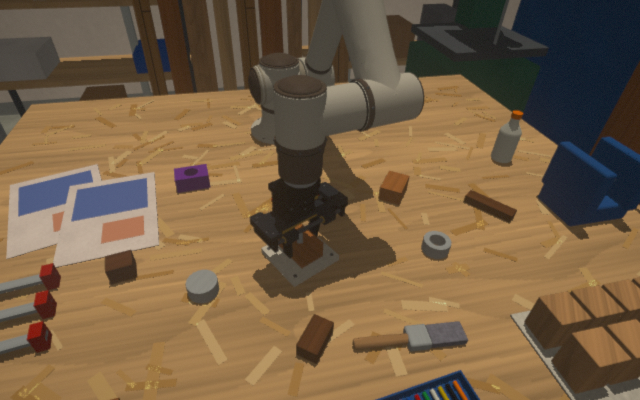

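The block is over the rod at (305,248) with no unusual force. I'll release it, go to hover over the ring, and check.

```bash
python3 - <<'E'
from meas import *
O=lambda y:[-np.pi/2,0,np.radians(y)]
J=(.570,-.048)
hand.open_jaws(); ctrl.line_to([*J,.15],rate=.15)
ctrl.movep([.6105,.249,.12],O(116.2)); print(ctrl.get_state()['t'])
im,d=cap('top','seat1.png');W=world('top',d)
p,r,z,m=rectfit(W,280,390,100,200,.045,.062);print('top',r,z)
S=W[120:175,305:365];q=S[S[...,2]>.064];print('rod',q.mean(0),len(q))
im2,d=cap('scene');W=world('scene',d)
p,r,z,m=rectfit(W,240,360,200,300,.045,.060);print('scene',r,z)
for i in range(2):
  k=p[:,0]>np.median(p[:,0]) if i else p[:,1]>np.median(p[:,1]); print(p[k,2].mean(),p[~k,2].mean())
cv2.imwrite('pics/seat1c.png',cv2.resize(np.hstack([im[98:198,286:386],im2[200:300,250:350]]),None,fx=4,fy=4,interpolation=cv2.INTER_CUBIC)[:,:,::-1])
E
```

```text
12.1333
top ((569.15380859375, -45.868316650390625), (85.03251647949219, 55.931884765625), 26.364887237548828) 0.055678021837906676
rod [ 0.56965701 -0.04659308  0.06976166] 20
scene ((568.188232421875, -48.34450912475586), (87.37937927246094, 58.451324462890625), 26.034475326538086) 0.05383653158707637
0.05323056585096306 0.053134490171886865
0.05299714427363439 0.05336791174921554
```

View pics/seat1c.png

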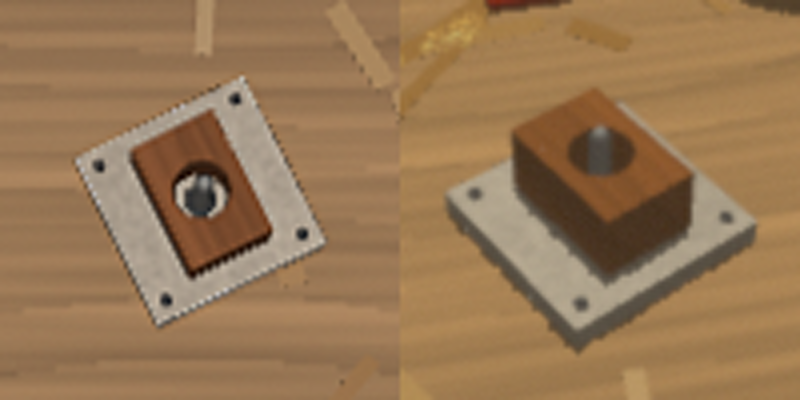

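The block lies flat on the board, top at about 55 mm and level, with the rod through its hole. Next, the ring.

```bash
python3 - <<'E'
from meas import *
O=lambda y:[-np.pi/2,0,np.radians(y)]
Rg=(.6105,.249)
ctrl.line_to([*Rg,.004],rate=.1)
s=ctrl.get_state();print(s['t'],s['tcp_pos'],s['force'])
hand.close(40)
s=ctrl.get_state();print(s['t'],s['finger_gap'],s['tcp_pos'])
ctrl.line_to([*Rg,.16],rate=.12)
s=ctrl.get_state();print(s['t'],s['finger_gap'],s['force'])
ctrl.movep([.5695,-.048,.17],O(26.2))
s=ctrl.get_state();print(s['t'],s['finger_gap'],s['force'],s['tcp_pos'])
im,d=cap('scene');cv2.imwrite('pics/ring1.png',cv2.resize(im[130:280,220:380],None,fx=4,fy=4,interpolation=cv2.INTER_CUBIC)[:,:,::-1])
E
```

```text
13.5417 [0.61102416 0.2493467  0.00484871] [-0.97750386  1.38767174  0.29325281]
14.15 0.05877016497186462 [0.61064477 0.24909649 0.00416875]
15.6 0.05929533136534073 [-0.14794665 -0.09250131 -3.42213525]
16.75 0.05848505926065831 [-0.31568053  0.96003089 -4.28769456] [ 0.56992353 -0.04748207  0.16994356]
```

View pics/ring1.png

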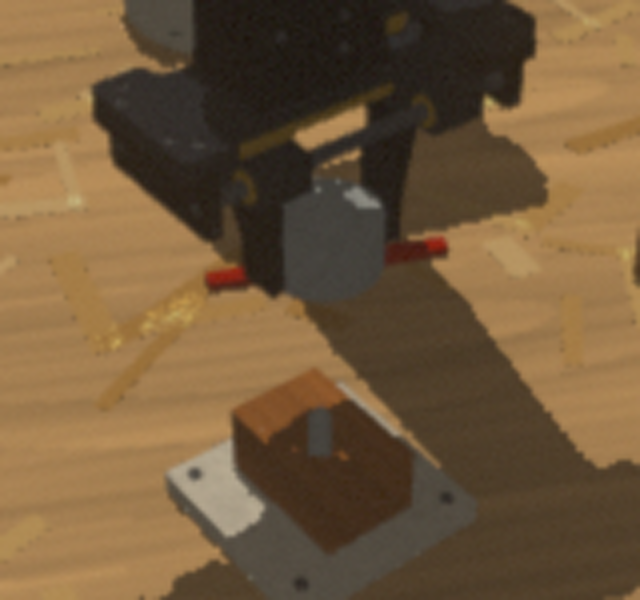

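```bash
python3 - <<'E'
from meas import *
im,d=cap('scene');W=world('scene',d);s=ctrl.get_state()
S=W[170:210,286:320];C=im[170:210,286:320].astype(int)
q=(S-s['tcp_pos']).reshape(-1,3);C=C.reshape(-1,3)
a=np.radians(26.2);X=1e3*(q[:,0]*np.cos(a)+q[:,1]*np.sin(a));Y=1e3*(-q[:,0]*np.sin(a)+q[:,1]*np.cos(a));Z=1e3*q[:,2]
k=(np.hypot(X,Y)<33)&(Z<45)&(Z>-20)&(abs(Y)<26)
for lo in range(-32,32,8):
    j=k&(X>=lo)&(X<lo+8)
    if j.sum()>3: print(lo,j.sum(),np.round(np.percentile(Z[j],[0,2,50,98,100])),np.round(np.percentile(np.hypot(X,Y)[j],[5,50,95])))
E
```

```text
-24 84 [ 0.  1. 17. 26. 26.] [17. 19. 27.]
-16 77 [-1.  1. 19. 26. 27.] [17. 18. 26.]
-8 44 [ 3.  4. 21. 26. 27.] [16. 18. 24.]
0 33 [12. 13. 25. 26. 26.] [17. 20. 25.]
8 72 [-4. -3. 24. 26. 26.] [18. 26. 29.]
16 156 [-6. -4. 21. 26. 27.] [19. 28. 30.]
24 169 [-5. -3. 12. 26. 26.] [26. 28. 29.]
```

The ring is level: its top is 26 mm above the TCP all across, its underside 4 mm below, and it's centred within about 2 mm. Now I lower it.

```bash
python3 - <<'E'
from meas import *
J=(.5695,-.048)
for z in(.10,.07,.0600):
    ctrl.line_to([*J,z],rate=.07); s=ctrl.get_state();print(s['t'],s['tcp_pos'],s['force'],s['finger_gap'])
hand.open_jaws(); s=ctrl.get_state();print(s['t'],s['tcp_pos'],s['force'],s['finger_gap'])
ctrl.line_to([*J,.20],rate=.15)
ctrl.movep([.5,.25,.25],[-np.pi/2,0,np.radians(116)]); print(ctrl.get_state()['t'])
im,d=cap('top','end_top.png');W=world('top',d)
p,r,z,m=rectfit(W,280,390,100,200,.045,.065);print('block top',r,z)
p,r,z,m=rectfit(W,280,390,100,200,.076,.095);print('ring top',r,z,len(p))
im2,d=cap('scene');W=world('scene',d)
p,r,z,m=rectfit(W,240,360,180,300,.076,.095);print('scene ring',r,z,len(p))
for i in range(2):
  k=p[:,i]>np.median(p[:,i]); print(p[k,2].mean(),p[~k,2].mean())
p,r,z,m=rectfit(W,240,360,200,300,.045,.060);print('scene block',r,z)
cv2.imwrite('pics/end.png',cv2.resize(np.hstack([im[98:198,286:386],im2[190:290,250:350]]),None,fx=4,fy=4,interpolation=cv2.INTER_CUBIC)[:,:,::-1])
E
```

```text
18.0 [ 0.56998188 -0.04796383  0.10056916] [ 0.21267241  0.31127619 -4.03088006] 0.058658679566784264
18.575 [ 0.56948647 -0.04805986  0.06955633] [ 0.17155005  0.06797878 -4.17700338] 0.05906408970602717
18.8667 [ 0.5691914  -0.04802722  0.0596204 ] [ 0.90495926  0.73305533 -3.56394616] 0.058341988328166956
19.6583 [ 0.56951102 -0.04802757  0.06001294] [ 0.23112754 -0.86301746 -0.22839812] 0.08698646301626727
21.925
block top ((545.3720092773438, -56.99095916748047), (32.64822769165039, 56.58932876586914), 25.243078231811523) 0.055722267786576574
ring top ((567.243408203125, -45.378990173339844), (58.0889892578125, 56.972110748291016), 0.7460195422172546) 0.08572214765490577 355
scene ring ((569.8335571289062, -47.99254608154297), (57.1654167175293, 59.01459503173828), 79.51918029785156) 0.0835952342507428 420
0.08264172374012521 0.08316642206593775
0.08297240603878486 0.08283573976727811
scene block ((568.7561645507812, -48.51726531982422), (85.65542602539062, 58.32946014404297), 25.866422653198242) 0.05376601705150478
```

View pics/end.png

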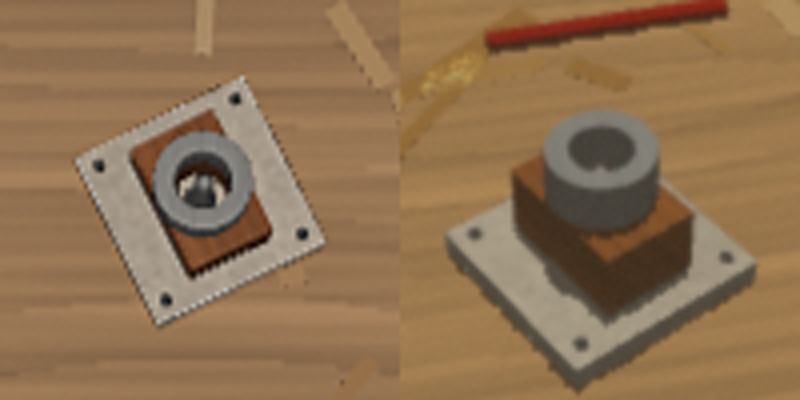

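The ring lies flat on the block, top at about 85 mm as it should be, with the rod's tip inside it. The robot is clear, so I'm handing the job in.

```bash
python3 - <<'E'
from h import *
print(ctrl.finish_job())
E
```

```text
the job is handed in; nothing more can be done
None
```

The jig is set up and handed in at about 22 s. I put the drilled brown block over the rod first, flat on the board, then the steel ring over the same rod, flat on the block. I left the purple look-alike, the solid block and the solid disc alone.

- **Height and level:** the block's top measured 54–56 mm (55 expected) and the ring's top 84–86 mm (85 expected). Both were level to about 0.5 mm.
- **Position:** the last pictures show the rod inside the ring and the arm well clear. The wrist forces I read at each step stayed under 5 N.
- **Disagreement:** the two cameras differed by about 2–3 mm in position, roughly what the 2 mm calibration allows. That is small against the 11 mm of clearance around the rod. The top camera's final outline of the block was only partial because the ring covers it, so I relied on the scene camera for the block.

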